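Set the bays of a dish rack with a hooked spacer block

TASK

Set the three sliding dividers of the dish rack to equal bays with the spacer block: starting at the fixed end stop and working outwards, hook the spacer over each divider in turn and draw it back until the spacer's nose touches the stop (for the next ones, the divider just set) and leave that one where it stands. When the last bay is set, stand the spacer upright on the worktop clear of the rack, and let go. Do not disturb the specimen cup, the spray bottle or the petri dish.

Things in the scene. Friction and masses are not known exactly. Their poses are not given: they have to be found in the camera images.
- rack: Low aluminium rack, fixed; base plate 250 x 90 x 6 mm. Origin on the worktop under the middle of the end stop's inner face. Its x axis runs along the row from the stop towards the far end, z up. Plate from x = -17 to 233 mm; two rods of 8 mm along x at y = -24 and +24 mm reach z = 16 mm; a low strip 20 mm high at x = 225 to 233 mm closes the far end.
- end_stop: Fixed aluminium stop block at the rack's near end, 14 x 70 x 45 mm high (same origin and axes as the rack: its inner face is the plane x = 0, its body at x = -14 to 0).
- divider_1: First divider from the end stop: upright grey plate 8 mm thick (along x), 70 wide, rounded top 45 mm above the worktop. It slides along the rack's x only, and stays where it is left: about 4 N moves it. Origin at worktop level under its middle, axes as the rack's. Bay 1 lies between the stop's inner face and this divider: 25 mm wide when this origin is 29 mm from the stop's.
- divider_2: Second divider from the end stop: upright grey plate 8 mm thick (along x), 70 wide, rounded top 45 mm above the worktop. It slides along the rack's x only, and stays where it is left: about 4 N moves it. Origin at worktop level under its middle, axes as the rack's. Bay 2 lies between dividers 1 and 2: 25 mm wide when their origins are 33 mm apart.
- divider_3: Third divider from the end stop: upright grey plate 8 mm thick (along x), 70 wide, rounded top 45 mm above the worktop. It slides along the rack's x only, and stays where it is left: about 4 N moves it. Origin at worktop level under its middle, axes as the rack's. Bay 3 lies between dividers 2 and 3: 25 mm wide when their origins are 33 mm apart.
- spacer: Loose spacer, 0.12 kg, standing upright on the worktop: aluminium foot 39 x 30 x 36 mm with a notch across its underside, black handle on top. Origin at the underside, mid-notch. Along its x: nose -27.5 to -5.5 mm (face to -x), notch -5.5 to 5.5 (26 mm high), lip 5.5 to 11.5. In use x runs along the rack's x (nose to the stop), a divider stands in the notch, underside 19 mm or more up.
- spacer_handle (a point): Centre of the spacer's handle, 53 mm above its underside, at spacer x = -8, y = 0 mm; axes as the spacer's. A block 28 mm along x, 22 along y, from 36 to 70 mm above the underside; grip it across either. With the lip drawn against a divider's far face and the nose against the stop or divider before it, the bay is 25 mm.
- spacer_nose (a point): Middle of the outer face of the spacer's nose, at spacer x = -27.5, y = 0 mm, 13 mm above its underside; axes as the spacer's.
- cup_mid (a point): Bystander: centre of a lidded specimen cup, 61 mm across its white lid, 70 mm tall, 35 mm above the worktop; close beside the spacer.
- bottle_mid (a point): Bystander: centre of a spray bottle, 63 mm across, 164 mm tall with its domed cap, 82 mm above the worktop.
- dish_mid (a point): Bystander: centre of a closed petri dish, 90 mm across, 15 mm high, lying flat.
Things that resemble listed ones, but are neither listed nor needed, are in the scene too. Of the things that look like the spacer, the smallest one is meant.

How it is judged:
On the way, in this order (a step that is already met when the one before it is completed fails the run):
1. bay 1 set with the spacer: hooked over divider 1, its nose up against the end stop (within 1.2 mm), the bay 25 mm wide within 2 mm (x of spacer_nose in the frame of end_stop between -0.002 and 0.0012 m and y of spacer_nose in the frame of end_stop between -0.03 and 0.03 m and height (world z) of spacer_nose below 0.045 m and x of divider_1 in the frame of end_stop between 0.027 and 0.031 m), for 0.1 s.
2. bay 2 set with the spacer: hooked over divider 2, its nose up against divider 1 (within 1.2 mm), the bay 25 mm wide within 2 mm (x of spacer_nose in the frame of divider_1 between 0.002 and 0.0052 m and y of spacer_nose in the frame of divider_1 between -0.03 and 0.03 m and height (world z) of spacer_nose below 0.045 m and x of divider_2 in the frame of divider_1 between 0.031 and 0.035 m), for 0.1 s.
3. bay 3 set with the spacer: hooked over divider 3, its nose up against divider 2 (within 1.2 mm), the bay 25 mm wide within 2 mm (x of spacer_nose in the frame of divider_2 between 0.002 and 0.0052 m and y of spacer_nose in the frame of divider_2 between -0.03 and 0.03 m and height (world z) of spacer_nose below 0.045 m and x of divider_3 in the frame of divider_2 between 0.031 and 0.035 m), for 0.1 s.
At the end, for the whole second after the job is handed in: All three bays 25 mm wide within 2 mm; the spacer stands upright and still on the worktop, not touching the rack (x of divider_1 in the frame of end_stop between 0.027 and 0.031 m and x of divider_2 in the frame of divider_1 between 0.031 and 0.035 m and x of divider_3 in the frame of divider_2 between 0.031 and 0.035 m and height (world z) of spacer below 0.004 m and angle between spacer's own z axis and vertical below 0.1 rad and linear speed of spacer below 0.02 m/s and contact force between spacer and rack below 0.05 N).
It fails at once if specimen cup moved by more than 15 mm (distance of cup_mid from where it was at the start of the episode above 0.015 m).
It fails at once if spray bottle moved by more than 15 mm (distance of bottle_mid from where it was at the start of the episode above 0.015 m).
It fails at once if petri dish moved by more than 15 mm (distance of dish_mid from where it was at the start of the episode above 0.015 m).
It also fails if it takes over 61 s, if anything falls off the work surface, if the arm or the gripper's body presses on something with over 40 N, if the wrist force passes 120 N, or if a joint passes its speed limit or range.

ROBOT

A 7-joint arm with a two-finger parallel gripper is mounted at the origin on a cart in front of the work surface, level with it; the furniture and walls round the work are solid. World frame = base frame: x ahead of the robot, y to its left, z up, the work surface at z = 0. Lengths are in m, angles in rad, forces in N, time in s.
With the tool pointing down it reaches from about 0.4 to 0.9 m from the base axis. Payload 5.5 kg.
Tool frame: the origin (TCP) lies at the very end of the fingers, on their centre line; the grasp point (between the pads) lies r.hold_point_z behind it (r.hold_point_z is the distance from the TCP to the grasp point, in m); z points along the fingers, y is the line along which they close (so a half turn about z gives the same grasp; the last joint's range is limited). The gripper opens to 92 mm and grips with 3 to 60 N. Pads are 19 mm wide; open, the fingers measure 130 mm over their backs; the gripper's body (75 mm by 190 mm) begins 47 mm behind the grasp point.
Start: joints at [-1.073, 0.501, -0.427, 1.55, 0.221, 1.138, -0.21], TCP at [0.151, 0.632, 0.227] pointing down, gripper open.
Joint ranges: [-2.88, 2.88], [-0.31, 2.03], [-1.54, 1.56], [0.2, 2.42], [-1.41, 4.55], [0.19, 2.02], [-2.57, 2.57]. Speed limits (rad/s): [2.57, 2.57, 3.14, 3.14, 3.14, 3.14, 3.14].

INTERFACE

Orientations are given as a unit quaternion [w, x, y, z].
In Python, from rig import r, vision, order gives the robot as it stands.
- The arm moves only by the shell command python3 -m pendant 'ROWS' [FORCE]. ROWS is a JSON object of lists of equal length, an entry for each row: "travel": the shift along the tool's x, y, z in cm, a list of three; "spin": the turn about the tool's z in degrees; "grip": the finger opening in cm, from 0 to 9.18. A call has 1 to 8 rows; each row is the pose to reach, as a shift and turn from the pose commanded when the call began, along the tool's axes at that moment; what a row does not reach only later rows make up. A row lasts 1/12 s, in which the tool goes at most 41.7 mm and 7.16 degrees, less where a joint would pass 70% of its speed; a pose out of reach is approached as far as the arm can. A call with a gripper value outside its range is refused whole. The fingers move at their own pace and stop on an object; FORCE is the grip in N (left out, the last holds). Time passes only in rows, so rows that repeat a pose let the fingers close. It gives the time, the measured TCP pose, the force, the opening and the grip force at its end, in the units of the state.
- r.read_state(): the state, without advancing time (a new reading comes with each control period).
- vision.read_camera(name): name is "scene" or "top" or "wrist"; returns a dict with "img" (400x640x3 uint8, red, green, blue), "range_z" (400x640 float32, m along the optical axis (not along the pixel's ray), 0 where there is no reading), "fov_y" (degrees; the focal length in pixels is half the picture's height over the tangent of half this angle, whatever the lens; pixels are square), "cx", "cy" (the principal point, pixels), "origin" and "orientation" of the camera in the world. Camera axes: x right, y down, z forward; pixel columns grow to the right and rows downward; lengths in m; the calibration is good to about 2 mm. A picture is of the moment at which its call begins.
- order.close_job(): hands the job in; it is judged then, once.
The state is a dict: "clock": time; "q": joint angles; "qvel": joint speeds; "effort": joint torques, N m; "position": TCP position; "ee_rot": TCP orientation; "wrist_force": force on the tool from outside, world axes, zero at the start; "torque": the same for the moment, N m; "grip_width": opening from 0.0 (shut) to 1.0 (fully open); "gripper_force": force on a finger pad.
Only numpy, scipy, OpenCV 4.12 (cv2) and the standard library are available. Lean on these libraries where they do the work, as an engineer would, in place of code of your own. Each camera call takes 0.05 s, during which the arm holds its last target. There are 200 camera calls.

## Working session

There is one attempt and no reset: what is moved stays moved. The work goes in short steps, Python scripts to look and compute and a shell command to move; the robot and the scene stay as the last step left them, time stands still between calls to the robot, and variables do not carry over. Pictures are saved under pics/ and viewed, at most 10 in all, crops included, and the job is handed in when it is done.

```bash
mkdir -p pics; ls
cat > h.py <<'E'
import numpy as np,cv2
from scipy.spatial.transform import Rotation as R
from rig import r,vision,order
def rot(q): return R.from_quat([q[1],q[2],q[3],q[0]]).as_matrix()
def cloud(c):
    f=200/np.tan(np.radians(c['fov_y'])/2); z=c['range_z']
    v,u=np.mgrid[0:400,0:640]
    P=np.stack([(u-c['cx'])/f*z,(v-c['cy'])/f*z,z],-1)
    W=P@rot(c['orientation']).T+np.array(c['origin']); W[z==0]=np.nan
    return W
def cam(n):
    c=vision.read_camera(n); np.savez('pics/%s.npz'%n,**c); return c,cloud(c)
def save(img,name): cv2.imwrite('pics/'+name,np.ascontiguousarray(img[...,::-1]))
def tool(d):  # world vector (m) -> tool cm
    s=r.read_state(); return rot(s['ee_rot']).T@np.array(d)*100
E
python3 - <<'E'
from h import *
s=r.read_state();print(s['clock'],s['position'],s['ee_rot'],s['grip_width'],r.hold_point_z); print(rot(s['ee_rot']).round(3))
for n in ['scene','top']:
    c,W=cam(n); save(c['img'],n+'0.png'); print(n,c['origin'],c['fov_y'],rot(c['orientation']).round(2).tolist())
E
```

```text
pics
0.0 [0.15110413 0.63146189 0.225662  ] [-1.39863703e-04  1.17100077e-01  9.93119636e-01 -9.70003772e-04] 0.9970986936562877 0.0188
[[-0.973  0.233 -0.001]
 [ 0.233  0.973 -0.002]
 [ 0.    -0.002 -1.   ]]
scene [ 0.04837894 -0.49611413  0.60860522] 45.16586363319155 [[0.78, -0.34, 0.53], [-0.63, -0.44, 0.64], [0.02, -0.83, -0.55]]
top [0.39571733 0.10833307 1.00800123] 47.60164926955684 [[0.01, -0.99, 0.16], [-1.0, -0.01, -0.02], [0.02, -0.16, -0.99]]
```

View pics/top0.png

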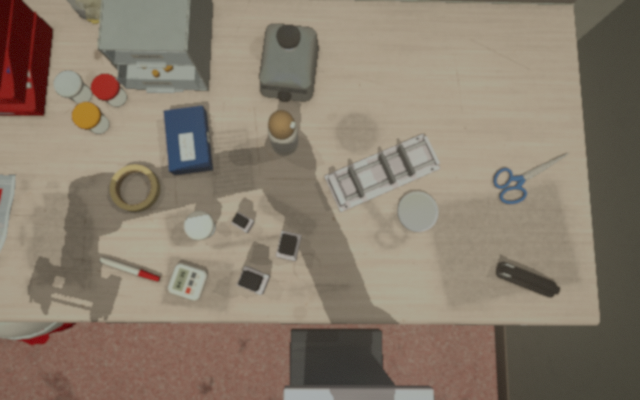

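View pics/scene0.png

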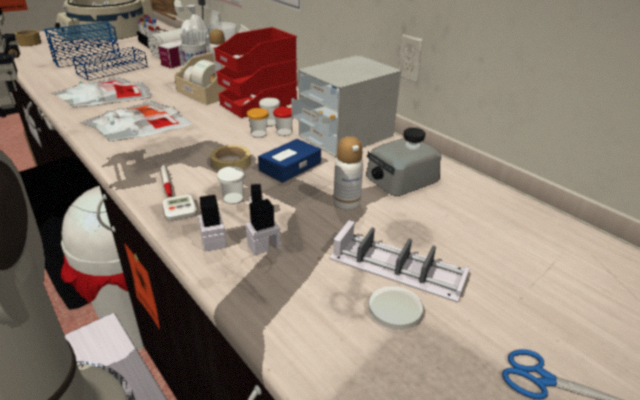

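Three lookalikes in top view: (242,222), (288,246), (253,281). The one at (242,222) looks smallest and is beside the cup (198,226). I'll confirm that with an enlarged crop and the measured sizes.

Run:
```python
from h import *
t=dict(np.load('pics/top.npz'));W=cloud(t);s=dict(np.load('pics/scene.npz'));S=cloud(s)
a=cv2.resize(t['img'][120:300,180:450],None,fx=2.9,fy=2.9,interpolation=cv2.INTER_CUBIC)
save(a,'crop1.png')
b=cv2.resize(s['img'][170:310,180:480],None,fx=2.6,fy=2.6,interpolation=cv2.INTER_CUBIC);save(b,'crop2.png')
for n,(u,v) in dict(A=(242,222),B=(288,246),C=(253,281),cup=(198,226),dish=(418,212),bottle=(283,124)).items():
    p=W[v,u]; print(n,p.round(3))
# per object handle tops
P=np.concatenate([W.reshape(-1,3),S.reshape(-1,3)])
src=np.r_[np.zeros(W.size//3),np.ones(S.size//3)]
for n,(u,v) in dict(A=(242,222),B=(288,246),C=(253,281)).items():
    p=W[v,u]; m=(np.hypot(*(W[...,:2]-p[:2]).reshape(-1,2).T)<.035)&(abs(W[...,2].ravel()-p[2])<.008)
    q=W.reshape(-1,3)[m]; rc=cv2.minAreaRect((q[:,:2]*1000).astype(np.float32)); print(n,q[:,2].mean().round(4),rc,m.sum())
    m=(np.hypot(*(W[...,:2]-p[:2]).reshape(-1,2).T)<.045)&(W[...,2].ravel()>.012)
    q=W.reshape(-1,3)[m]; rc=cv2.minAreaRect((q[:,:2]*1000).astype(np.float32)); print('  whole',rc,np.percentile(q[:,2],98))
```

```text
A [0.495 0.248 0.071]
B [0.445 0.151 0.096]
C [0.375 0.218 0.098]
cup [0.486 0.339 0.068]
dish [ 0.527 -0.133  0.013]
bottle [0.676 0.162 0.162]
A 0.0698 ((499.94659423828125, 254.7143096923828), (27.992294311523438, 21.925987243652344), 59.83928680419922) 148
  whole ((500.02899169921875, 254.78939819335938), (39.63966751098633, 29.691659927368164), 59.56614685058594) 0.07266380865681397
B 0.1007 ((449.2305908203125, 153.62496948242188), (31.62005615234375, 40.12715148925781), 77.6180648803711) 316
  whole ((449.5180969238281, 153.82972717285156), (43.335975646972656, 56.267398834228516), 77.86511993408203) 0.10382823617585528
C 0.1005 ((376.9089660644531, 226.34848022460938), (40.50791931152344, 32.08357238769531), 69.39615631103516) 348
  whole ((376.9579772949219, 226.451171875), (56.192039489746094, 43.08913803100586), 69.050537109375) 0.10387247560584029
```

View pics/crop1.png

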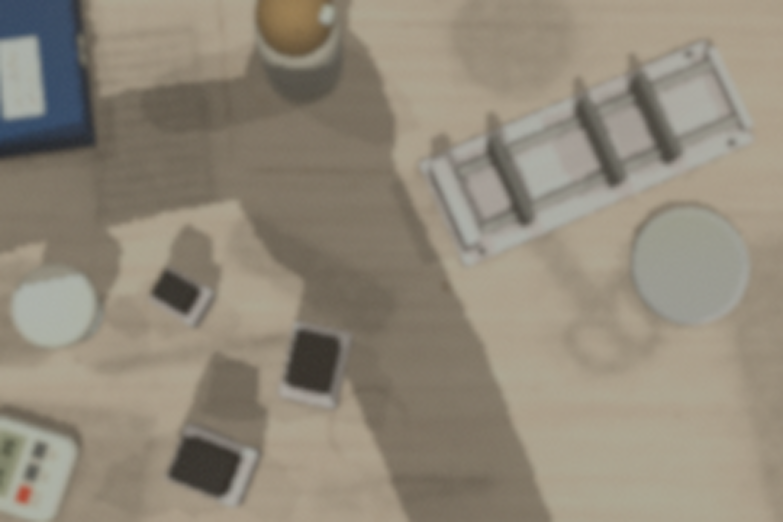

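View pics/crop2.png

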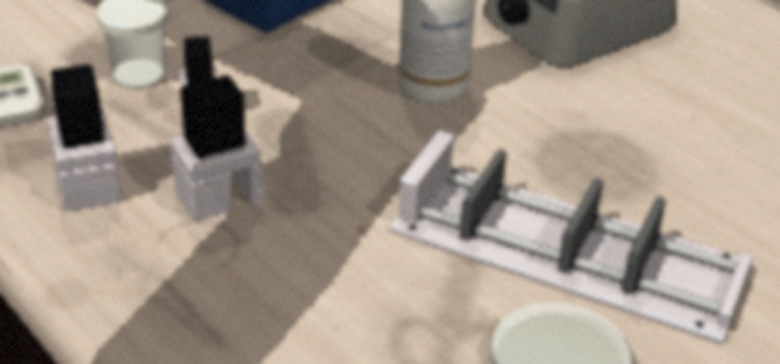

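The crops confirm it. A at (242,222) has a 28x22 mm handle with its top at 70 mm, so it is the spacer. B and C have 40x32 mm handles and stand 100 mm tall. The stop is at the rack's left end in the top view. A's nose/lip direction is hidden behind B in the scene view, so I'll read it from the wrist camera. Next I'll measure the rack.

```bash
cat > rack.py <<'E'
from h import *
def fit(W,c0=(0.565,0.03),c1=(0.65,-0.17)):
    P=W.reshape(-1,3); P=P[np.isfinite(P[:,0])]
    return P
E
python3 - <<'E'
from h import *
t=dict(np.load('pics/top.npz'));W=cloud(t);s=dict(np.load('pics/scene.npz'));S=cloud(s)
for n,X in (('top',W),('scene',S)):
    print(n)
    P=X.reshape(-1,3);P=P[np.isfinite(P).all(1)]
    P=P[(P[:,0]>.5)&(P[:,0]<.75)&(P[:,1]>-.22)&(P[:,1]<.11)&(P[:,2]<.06)]
    H=P[P[:,2]>.036]
    m=P[(P[:,2]>.003)]
    # drop dish
    m=m[np.hypot(m[:,0]-.535,m[:,1]+.135)>.055]
    print(cv2.minAreaRect((m[:,:2]*1000).astype(np.float32)))
    im=np.zeros((330,300),np.uint8); px=((H[:,:2]-[.48,-.22])*1000).astype(int)
    px=px[(px>=0).all(1)&(px[:,0]<300)&(px[:,1]<330)]; im[px[:,1],px[:,0]]=1
    k,l,st,ce=cv2.connectedComponentsWithStats(cv2.dilate(im,np.ones((5,5))))
    for i in range(1,k):
        q=H[[l[b,a]==i if 0<=b<330 and 0<=a<300 else False for a,b in ((H[:,:2]-[.48,-.22])*1000).astype(int)]]
        if len(q)<15: continue
        rc=cv2.minAreaRect((q[:,:2]*1000).astype(np.float32)); print(len(q),q.mean(0).round(4),np.round(rc[0],1),np.round(rc[1],1),round(rc[2],1))
    print('cup');
    P=X.reshape(-1,3);m=P[(abs(P[:,0]-.49)<.05)&(abs(P[:,1]-.34)<.05)&(P[:,2]>.06)];print(cv2.minEnclosingCircle((m[:,:2]*1000).astype(np.float32)))
E
```

```text
top
((625.2304077148438, -55.02110290527344), (329.9544677734375, 249.58642578125), 89.91337585449219)
136 [ 0.6404 -0.1022  0.044 ] [ 641.8 -102.2] [69.9  8.5] 24.7
137 [ 0.622  -0.0593  0.0439] [622.5 -59.6] [69.6  9.2] 23.8
133 [0.5899 0.0094 0.044 ] [590.8   9.2] [68.6  8.6] 24.1
219 [0.5712 0.0512 0.0451] [572.4  51.3] [70.8 14.3] 24.1
cup
((488.7912292480469, 339.03204345703125), 30.619630813598633)
scene
((625.4420166015625, -55.235748291015625), (248.40162658691406, 329.3590087890625), 0.025163138285279274)
145 [ 0.6352 -0.105   0.0434] [ 639.6 -102.6] [71.5  7.9] 23.6
139 [ 0.6158 -0.0626  0.0436] [620.7 -59.8] [73.2  8.3] 23.7
136 [0.5853 0.0066 0.0433] [587.8   8.5] [70.1  8.1] 23.3
219 [0.5666 0.0482 0.0442] [569.9  50.9] [72.8 15. ] 25.2
cup
((487.3594970703125, 338.5196228027344), 32.4001579284668)
```

The rack x axis lies at about -65.8° world, with its origin at about (0.575, 0.045). The dividers are at x ≈ 39, 115 and 161 mm. Moving above the spacer for the close look.

```bash
python3 -m pendant '{"travel":[[-3.3,-2.2,0],[-6.6,-4.4,0],[-9.9,-6.6,0],[-13.2,-8.8,0],[-16.5,-11,0],[-19.8,-13.2,0],[-23.1,-15.4,0],[-26.4,-17.6,0]],"spin":[0,0,0,0,0,0,0,0],"grip":[6,6,6,6,6,6,6,6]}' 20
python3 -m pendant '{"travel":[[-3.3,-2.2,0],[-6.6,-4.4,0],[-9.9,-6.6,0],[-13.2,-8.8,0],[-16.3,-11,0],[-16.3,-11,0]],"spin":[0,0,0,0,0,0],"grip":[6,6,6,6,6,6]}'
python3 - <<'E'
from h import *
s=r.read_state();print(s['position'],s['q'],rot(s['ee_rot']).round(3).tolist())
c,W=cam('wrist');save(c['img'],'w1.png');print(c['origin'],rot(c['orientation']).round(2).tolist(),c['fov_y'])
E
```

```text
clock: 0.77
position: [0.3679, 0.3977, 0.2265]
ee_rot: [-0.0, 0.117, 0.993, -0.0]
wrist_force: [1.1, 0.4, 0.1]
grip_width: 0.649
gripper_force: 0.0
clock: 1.27
position: [0.5058, 0.2454, 0.2261]
ee_rot: [0.001, 0.123, 0.992, -0.002]
wrist_force: [0.9, -1.6, -0.2]
grip_width: 0.656
gripper_force: 0.0
[0.50582832 0.24543669 0.22614686] [-0.30477143  0.32341708 -0.24293146  1.78120064  0.09440772  1.04821633
  0.7410784 ] [[-0.97, 0.244, 0.002], [0.244, 0.97, -0.005], [-0.003, -0.004, -1.0]]
[0.43284894 0.26463317 0.38537776] [[0.24, 0.93, 0.27], [0.97, -0.23, -0.07], [-0.0, 0.28, -0.96]] 66.01398936661899
```

View pics/w1.png

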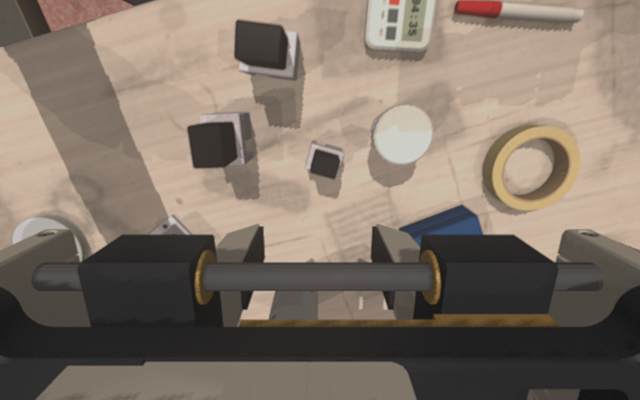

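The wrist view shows the spacer at (325,160), the cup at (403,135), and B and C at (215,140) and (263,45). I'll turn to the grip yaw and go lower. The notch side can be read from the scene camera once the spacer is lifted.

```bash
python3 -m pendant '{"travel":[[0.2,0.1,0.8],[0.4,0.3,1.6],[0.6,0.5,2.4],[0.8,0.8,3.2],[0.8,0.8,4],[0.8,0.8,4.8],[0.8,0.8,5.6],[0.8,0.8,6.4]],"spin":[-7,-14,-21,-28,-35,-42,-49,-56],"grip":[5,5,5,5,5,5,5,5]}' 
python3 -m pendant '{"travel":[[0,0,0],[0,0,0],[0,0,0],[0,0,0]],"spin":[-6,-12,-18,-18],"grip":[5,5,5,5]}'
python3 - <<'E'
from h import *
s=r.read_state();M=rot(s['ee_rot']);print(s['position'],M.round(3).tolist(),s['q'])
c,W=cam('wrist');save(c['img'],'w2.png')
P=W.reshape(-1,3);m=P[(abs(P[:,0]-.5)<.03)&(abs(P[:,1]-.255)<.03)&(P[:,2]>.064)&(P[:,2]<.078)]
rc=cv2.minAreaRect((m[:,:2]*1000).astype(np.float32));print(len(m),rc,m[:,2].mean())
print('yaw y',np.degrees(np.arctan2(M[1,1],M[0,1])), 'delta tool cm',tool(np.r_[np.array(rc[0])/1000,.040]-s['position']))
E
```

```text
clock: 1.98
position: [0.4927, 0.2656, 0.1621]
ee_rot: [-0.0, -0.367, 0.93, 0.0]
wrist_force: [0.2, 0.4, -0.0]
grip_width: 0.545
gripper_force: 0.0
clock: 2.32
position: [0.4928, 0.2654, 0.1624]
ee_rot: [-0.0, -0.506, 0.862, 0.001]
wrist_force: [0.1, 0.7, 0.6]
grip_width: 0.543
gripper_force: 0.0
[0.49284868 0.2654257  0.16235738] [[-0.487, -0.873, -0.001], [-0.873, 0.487, 0.0], [0.0, 0.001, -1.0]] [-0.14759691  0.42644547 -0.49389953  1.83805744  0.24422679  0.93821928
  1.88312257]
855 ((497.7588195800781, 254.16920471191406), (28.265230178833008, 21.99933433532715), 59.51372146606445) 0.07112004124527685
yaw y 150.85537836475922 delta tool cm [ 0.73654965 -0.99641699 12.23462777]
```

Run:
```python
import cv2
i=cv2.imread('pics/w1.png')[135:190,295:355]
cv2.imwrite('pics/w1c.png',cv2.resize(i,None,fx=9,fy=9,interpolation=cv2.INTER_CUBIC))
```

```text
(no output)
```

View pics/w1c.png

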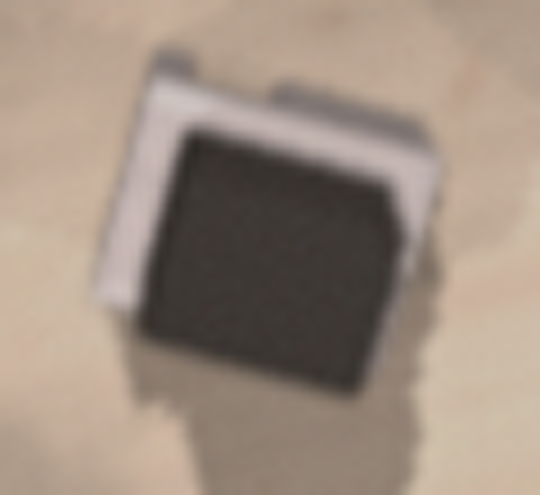

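The crop shows the narrow lip at the upper left, then the notch gap, then the wide nose at the right. So the nose points world +60° and spacer +x is at -120°. The rack needs a +54° turn, which would run joint 7 out of range from here, so I'll flip the grip half a turn first.

```bash
for i in 1 2 3; do python3 -m pendant '{"travel":[[0,0,0],[0,0,0],[0,0,0],[0,0,0],[0,0,0],[0,0,0],[0,0,0],[0,0,0]],"spin":[7,14,21,28,35,42,49,56],"grip":[5,5,5,5,5,5,5,5]}' |tail -1; done
python3 -m pendant '{"travel":[[0,0,0],[0,0,0],[0,0,0]],"spin":[7,13.2,13.2],"grip":[5,5,5]}'
python3 - <<'E'
from h import *
s=r.read_state();M=rot(s['ee_rot']);print(s['position'],M.round(3).tolist(),s['q'])
c,W=cam('wrist')
P=W.reshape(-1,3);m=P[(abs(P[:,0]-.5)<.03)&(abs(P[:,1]-.255)<.03)&(P[:,2]>.064)&(P[:,2]<.078)]
rc=cv2.minAreaRect((m[:,:2]*1000).astype(np.float32));print(len(m),rc,m[:,2].mean())
print('yaw y',np.degrees(np.arctan2(M[1,1],M[0,1])), 'delta tool cm',tool(np.r_[.4988,.2545,.040]-s['position']))
E
```

```text
gripper_force: 0.0
gripper_force: 0.0
gripper_force: 0.0
clock: 4.62
position: [0.4934, 0.2651, 0.1627]
ee_rot: [-0.0, 0.87, 0.492, 0.0]
wrist_force: [-0.6, -0.1, -0.1]
grip_width: 0.546
gripper_force: 0.0
[0.49344196 0.26511985 0.16272112] [[0.515, 0.857, -0.0], [0.857, -0.515, 0.0], [0.0, -0.0, -1.0]] [-0.6645331   0.38330643  0.15337631  1.85585532 -0.072975    0.90779458
 -1.01806506]
827 ((498.3666076660156, 254.66102600097656), (28.314180374145508, 22.457412719726562), 61.71413040161133) 0.07105390001360837
yaw y -30.991170794329616 delta tool cm [-0.64049094  1.00467453 12.27192035]
```

```bash
python3 -m pendant '{"travel":[[-0.4,0.6,2],[-0.65,1,5],[-0.65,1,8],[-0.65,1,10.5],[-0.65,1,12.2],[-0.65,1,12.25],[-0.65,1,12.25],[-0.65,1,12.25]],"spin":[0,0,0,0,0,0,0,0],"grip":[5,5,5,5,5,5,5,5]}' 40
python3 -m pendant '{"travel":[[0,0,0],[0,0,0],[0,0,0],[0,0,0],[0,0,0],[0,0,0],[0,0,0],[0,0,0]],"spin":[0,0,0,0,0,0,0,0],"grip":[1.5,1.5,1.5,1.5,1.5,1.5,1.5,1.5]}' 50
```

```text
clock: 5.33
position: [0.5, 0.2542, 0.0412]
ee_rot: [-0.0, 0.869, 0.495, 0.001]
wrist_force: [0.2, 1.4, 0.4]
grip_width: 0.546
gripper_force: 0.0
clock: 6.0
position: [0.4995, 0.2539, 0.0407]
ee_rot: [-0.0, 0.869, 0.495, 0.0]
wrist_force: [-1.9, 0.1, 5.0]
grip_width: 0.234
gripper_force: 50.0
```

Gripped: the opening is 21.5 mm, matching the handle. Now lift, turn and hover over divider 1.

```bash
python3 -m pendant '{"travel":[[0,0,-2],[0,0,-5],[0,0,-8],[-2,2.5,-8],[-4,5,-8],[-6,7.5,-8],[-8,10,-8],[-10,12.5,-8]],"spin":[0,0,0,-7,-14,-21,-28,-35],"grip":[1.5,1.5,1.5,1.5,1.5,1.5,1.5,1.5]}'
python3 - <<'E'
from h import *
s=r.read_state();M=rot(s['ee_rot']);p=s['position'];print(p,s['q'],np.degrees(np.arctan2(M[1,0],M[0,0])),tool(np.r_[.588,.0167,.11]-p))
E
```

```text
clock: 6.67
position: [0.5558, 0.1024, 0.1198]
ee_rot: [-0.0, 0.677, 0.736, -0.0]
wrist_force: [0.7, 0.6, -1.3]
grip_width: 0.24
gripper_force: 50.0
[0.55575343 0.10236413 0.11980107] [-0.26908321  0.44697911  0.04933985  1.86980893 -0.02877567  0.82625515
 -0.12271584] 94.7182803421274 [-8.8023697   2.50981134  0.98060272]
```

```bash
python3 -m pendant '{"travel":[[-2.2,0.6,0.2],[-4.4,1.2,0.4],[-6.6,1.9,0.7],[-8.8,2.5,1],[-8.8,2.5,1],[-8.8,2.5,1]],"spin":[-6,-12,-19.5,-19.5,-19.5,-19.5],"grip":[1.5,1.5,1.5,1.5,1.5,1.5]}'
python3 - <<'E'
from h import *
s=r.read_state();M=rot(s['ee_rot']);p=s['position'];print(p,s['q'],np.degrees(np.arctan2(M[1,0],M[0,0])))
c,W=cam('wrist');save(c['img'],'w3.png')
d,T=cam('top')
ex=np.array([np.cos(np.radians(-65.8)),np.sin(np.radians(-65.8))]);ey=np.array([-ex[1],ex[0]]);O=np.array([.5753,.0449])
for n,X in (('wrist',W),('top',T)):
    P=X.reshape(-1,3);P=P[np.isfinite(P).all(1)];q=P[:,:2]-O;a=np.c_[q@ex,q@ey,P[:,2]]*1000
    H=a[(a[:,0]>-30)&(a[:,0]<240)&(abs(a[:,1])<60)&(a[:,2]>38)&(a[:,2]<49)]
    h,e=np.histogram(H[:,0],bins=np.arange(-30,240,2));print(n,[(int(x),int(k)) for x,k in zip(e,h) if k>3])
E
```

```text
clock: 7.17
position: [0.5871, 0.0155, 0.1093]
ee_rot: [-0.0, 0.548, 0.837, -0.001]
wrist_force: [-0.0, -0.2, -1.9]
grip_width: 0.24
gripper_force: 50.0
[0.58706747 0.0155296  0.10930065] [-0.06795069  0.49560347 -0.0060372   1.81778015  0.00489662  0.82979601
  0.33526682] 113.59663351254669
wrist [(-16, 54), (-14, 348), (-12, 259), (-10, 266), (-8, 255), (-6, 255), (-4, 256), (-2, 205), (0, 4), (34, 150), (36, 113), (38, 97), (40, 66), (42, 34), (110, 72), (112, 152), (114, 103), (116, 54), (118, 7)]
top [(-16, 4), (-14, 36), (-12, 29), (-10, 30), (-8, 27), (-6, 29), (-4, 32), (-2, 25)]
```

View pics/w3.png

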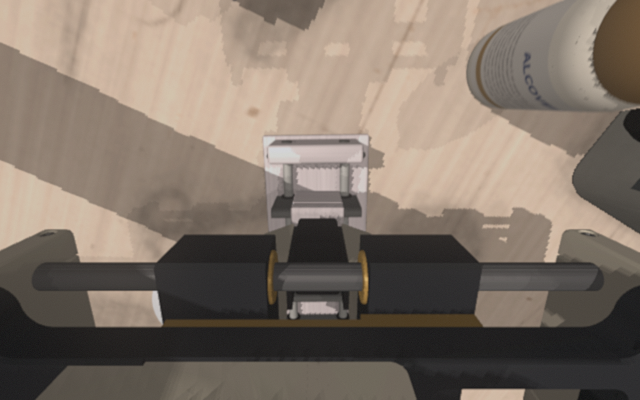

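The wrist view looks along the rack from the stop at (318,150), with divider 1 at (318,205) just beyond the spacer foot. The bottle at (560,60) is clear. Next I'll check where the spacer sits in the fingers.

Run:
```python
from h import *
s=r.read_state();p=s['position']
ex=np.array([np.cos(np.radians(-65.8)),np.sin(np.radians(-65.8))]);ey=np.array([-ex[1],ex[0]])
for n in('wrist','scene','top'):
    c=dict(np.load('pics/wrist.npz')) if n=='wrist' else cam(n)[0]
    P=cloud(c).reshape(-1,3);P=P[np.isfinite(P).all(1)];q=P[:,:2]-p[:2];a=np.c_[q@ex,q@ey,P[:,2]-p[2]]*1000
    H=a[(abs(a[:,0])<35)&(abs(a[:,1])<25)&(a[:,2]<0)&(a[:,2]>-42)]
    print(n,len(H),H.min(0) if len(H) else '',H.max(0) if len(H) else '')
    if len(H)>10:
        for z0 in range(-44,0,6):
            k=H[(H[:,2]>=z0)&(H[:,2]<z0+6)]
            if len(k)>4: print(z0,len(k),k.min(0).round(1),k.max(0).round(1))
```

```text
wrist 1496 [-16.40236627 -15.8757992  -38.9503772 ] [-4.86036092 14.15674077 -0.08759005]
-38 115 [-16.  -15.5 -37.7] [-14.9  13.5 -32. ]
-32 120 [-16.1 -15.5 -32. ] [-14.8  14.  -26. ]
-26 134 [-16.4 -15.3 -26. ] [-14.7  14.1 -20. ]
-20 169 [-16.2 -15.5 -19.9] [-14.9  14.  -14. ]
-14 135 [-16.2 -15.4 -14. ] [-14.4  14.2  -8. ]
-8 774 [-16.3 -15.9  -8. ] [-4.9 13.9 -2.1]
-2 47 [-15.3 -11.5  -2. ] [-8.7 12.4 -0.1]
scene 415 [-20.69853229 -17.37845389 -40.33958234] [19.18328706 16.09588621 -0.26160188]
-44 12 [-15.6 -13.6 -40.3] [ 18.1  15.6 -38.1]
-38 56 [-20.1 -16.4 -37.9] [ 19.   14.8 -32.1]
-32 58 [-20.7 -17.4 -32. ] [ 19.   10.3 -26. ]
-26 52 [-18.4 -17.3 -26. ] [ 18.9  16.1 -20.1]
-20 62 [-20.1 -15.8 -19.8] [ 19.2  14.1 -14.2]
-14 52 [-19.1 -16.6 -13.6] [18.8 12.  -8.1]
-8 115 [-19.9 -16.5  -8. ] [18.8 15.  -2.1]
-2 8 [ -9.1 -10.6  -1.9] [14.6  7.7 -0.3]
top 15 [-19.5386782    5.87297401 -37.04006518] [-18.55796717  16.66641351  -1.55976729]
```

```bash
cat > m.py <<'E'
from h import *
ex=np.array([np.cos(np.radians(-65.8)),np.sin(np.radians(-65.8))]);ey=np.array([-ex[1],ex[0]]);O=np.array([.5753,.0449])
def meas(n,zu=None):
    s=r.read_state();p=s['position'];c,W=cam(n)
    P=W.reshape(-1,3);P=P[np.isfinite(P).all(1)];q=P[:,:2]-O;a=np.c_[q@ex,q@ey,P[:,2]]*1000
    t=np.r_[(p[:2]-O)@ex,(p[:2]-O)@ey,p[2]]*1000
    print(n,'TCP rack',t.round(1))
    H=a[(abs(a[:,0]-t[0])<35)&(abs(a[:,1]-t[1])<16)&(a[:,2]<t[2]-8)&(a[:,2]>max(t[2]-38,48))]
    if len(H)>5: print(' spacer foot x',np.percentile(H[:,0],[2,50,98]).round(1),len(H))
    H=a[(a[:,0]>-30)&(a[:,0]<240)&(abs(a[:,1])<34)&(abs(a[:,1])>20)&(a[:,2]>36)&(a[:,2]<48)]
    h,e=np.histogram(H[:,0],bins=np.arange(-30,240,1));h=h>3
    k,l,st,_=cv2.connectedComponentsWithStats(h[None].astype(np.uint8))
    for i in range(1,k): print('  tops %d..%d'%(e[st[i,0]],e[st[i,0]]+st[i,2]),end='')
    print()
E
python3 - <<'E'
from m import *
for n in('wrist','scene','top'): meas(n)
E
```

```text
wrist TCP rack [ 27.7   0.4 110. ]
 spacer foot x [8.5 9.  9.4] 663
  tops -15..0  tops 34..43  tops 111..112
scene TCP rack [ 27.8   0.5 110.2]
 spacer foot x [ 8.5 28.9 46.7] 284
  tops -14..-11  tops -10..-8  tops -6..-5  tops -3..-1  tops 35..36  tops 37..39  tops 40..42  tops 111..112  tops 113..118  tops 157..165
top TCP rack [ 28.    0.5 110.2]
 spacer foot x [9.  9.4 9.6] 9
  tops -14..0
```

The arm has now settled. The nose is at rack x = 9.0, so mid-notch is at 36.5 and needs to be at 38.6. Shift 2 mm and lower.

```bash
python3 -m pendant '{"travel":[[-0.2,-0.05,0],[-0.2,-0.05,0],[-0.2,-0.05,1],[-0.2,-0.05,2],[-0.2,-0.05,2.6],[-0.2,-0.05,3],[-0.2,-0.05,3],[-0.2,-0.05,3]],"spin":[-0.5,-0.5,-0.5,-0.5,-0.5,-0.5,-0.5,-0.5],"grip":[1.5,1.5,1.5,1.5,1.5,1.5,1.5,1.5]}' 60
python3 - <<'E'
from m import *
meas('wrist')
s=r.read_state();M=rot(s['ee_rot']);print(s['wrist_force'],np.degrees(np.arctan2(M[1,0],M[0,0])))
E
```

```text
clock: 8.18
position: [0.5874, 0.016, 0.0795]
ee_rot: [-0.0, 0.542, 0.84, -0.0]
wrist_force: [-0.4, 0.3, -1.7]
grip_width: 0.237
gripper_force: 60.0
wrist TCP rack [31.4 -0.8 79.5]
 spacer foot x [12.2 12.5 13.1] 544
  tops -15..0  tops 34..40  tops 110..112
[-0.19879344 -0.05909432 -1.71622706] 114.34444511914012
```

```bash
python3 -m pendant '{"travel":[[0.1,0,0.5],[0.1,0,1],[0.1,0,1.4],[0.1,0,1.7],[0.1,0,1.7]],"spin":[0,0,0,0,0],"grip":[1.5,1.5,1.5,1.5,1.5]}'
python3 - <<'E'
from m import *
meas('wrist')
E
```

```text
clock: 8.65
position: [0.5867, 0.0169, 0.0622]
ee_rot: [-0.001, 0.542, 0.84, -0.0]
wrist_force: [0.1, -0.1, -2.5]
grip_width: 0.238
gripper_force: 60.0
wrist TCP rack [30.2 -1.1 62.2]
 spacer foot x [10.9 11.5 11.9] 151
  tops -15..1  tops 35..36
```

```bash
python3 -m pendant '{"travel":[[0.2,0,0],[0.4,0,0],[0.6,0,0],[0.8,0,0],[0.9,0,0],[0.95,0,0],[0.95,0,0],[0.95,0,0]],"spin":[0,0,0,0,0,0,0,0],"grip":[1.5,1.5,1.5,1.5,1.5,1.5,1.5,1.5]}'
cat >> m.py <<'E'
def F():
    s=r.read_state();f=np.array(s['wrist_force']);p=s['position'];print('force rack',(f[:2]@ex).round(1),(f[:2]@ey).round(1),f[2].round(1),'tcp',((p[:2]-O)@ex*1000).round(2),((p[:2]-O)@ey*1000).round(2),p[2].round(4))
E
python3 -c "
from m import *
F();meas('wrist');F()"
```

```text
clock: 9.37
position: [0.5835, 0.0255, 0.0633]
ee_rot: [0.0, 0.542, 0.84, -0.0]
wrist_force: [1.1, -2.8, -2.8]
grip_width: 0.236
gripper_force: 60.0
force rack 3.0 -0.1 -2.8 tcp 21.09 -0.52 0.0633
wrist TCP rack [21.1 -0.5 63.3]
 spacer foot x [-8.   2.3  3. ] 204
  tops -15..0
force rack 3.3 -0.6 -1.8 tcp 21.11 -0.48 0.0633
```

```bash
python3 -m pendant '{"travel":[[0.1,0,0],[0.15,0,0],[0.2,0,0],[0.2,0,0]],"spin":[0,0,0,0],"grip":[1.5,1.5,1.5,1.5]}'>/dev/null; python3 -c "
from m import *
F()"; python3 -m pendant '{"travel":[[0.1,0,0],[0.1,0,0],[0.1,0,0]],"spin":[0,0,0],"grip":[1.5,1.5,1.5]}'>/dev/null; python3 -c "
from m import *
F();meas('wrist')"
```

```text
force rack 3.9 -0.6 -1.5 tcp 18.91 -0.52 0.0633
force rack 4.5 -0.7 -1.0 tcp 18.71 -0.49 0.0633
wrist TCP rack [18.7 -0.5 63.3]
 spacer foot x [-2.4  0.   0.6] 197
  tops -15..0
```

```bash
for i in 1 2; do python3 -m pendant '{"travel":[[0.1,0,0],[0.1,0,0],[0.1,0,0]],"spin":[0,0,0],"grip":[1.5,1.5,1.5]}'>/dev/null; python3 -c "
from m import *
F()"; done
```

```text
force rack 6.2 -0.1 -3.1 tcp 18.61 -0.5 0.0634
force rack 8.8 -0.3 -3.2 tcp 18.56 -0.52 0.0634
```

Nose is firmly on the stop at TCP x = 18.56, with the force rising against no motion. Bay 1 is set. Ease off inside the notch, then lift.

```bash
python3 -m pendant '{"travel":[[-0.2,0,0],[-0.35,0,0],[-0.35,0,0],[-0.35,0,0]],"spin":[0,0,0,0],"grip":[1.5,1.5,1.5,1.5]}'>/dev/null; python3 -c "
from m import *
F()"; python3 -m pendant '{"travel":[[0,0,0],[0,0,-1],[0,0,-2.2],[0,0,-3.5],[0,0,-4.5],[0,0,-4.5]],"spin":[0,0,0,0,0,0],"grip":[1.5,1.5,1.5,1.5,1.5,1.5]}'>/dev/null; python3 -c "
from m import *
F();meas('wrist');meas('scene')"
```

```text
force rack 1.2 -0.0 -1.5 tcp 18.82 -0.29 0.0632
force rack -0.2 0.6 -0.8 tcp 19.36 1.99 0.1118
wrist TCP rack [ 19.4   2.  111.8]
 spacer foot x [0.2 0.6 1.2] 667
  tops -15..0  tops 24..33  tops 110..119
scene TCP rack [ 19.3   1.3 110.5]
 spacer foot x [ 0.3 20.5 38.4] 281
  tops -4..-1  tops 27..32  tops 111..114  tops 115..118  tops 157..158  tops 159..165
```

```bash
python3 -m pendant '{"travel":[[-2,0,0.5],[-4,0,1],[-6,0,1],[-8,0,1],[-8.6,0,1],[-8.6,0,1],[-8.6,0,1],[-8.6,0,1]],"spin":[0,0,0,0,0,0,0,0],"grip":[1.5,1.5,1.5,1.5,1.5,1.5,1.5,1.5]}'>/dev/null; python3 -m pendant '{"travel":[[0,0,0],[0,0,0]],"spin":[0,0],"grip":[1.5,1.5]}'>/dev/null; python3 -c "
from m import *
F();meas('wrist');meas('scene');F()"
```

```text
force rack -0.4 -0.5 -2.2 tcp 103.81 0.19 0.0982
wrist TCP rack [103.8   0.2  98.2]
 spacer foot x [84.6 85.  85.6] 662
  tops -14..1  tops 25..34  tops 110..119
scene TCP rack [1.041e+02 1.000e-01 9.820e+01]
 spacer foot x [ 85.1 104.1 122.9] 269
  tops -13..-9  tops -8..-4  tops -3..0  tops 25..26  tops 27..32  tops 113..114  tops 116..118  tops 157..159  tops 160..165
force rack -0.6 0.5 -1.7 tcp 104.49 0.08 0.0983
```

```bash
python3 -m pendant '{"travel":[[-0.12,0,0],[-0.12,0,0.6],[-0.12,0,1.2],[-0.12,0,1.8],[-0.12,0,1.8],[-0.12,0,1.8]],"spin":[0,0,0,0,0,0],"grip":[1.5,1.5,1.5,1.5,1.5,1.5]}'>/dev/null;  python3 -c "
from m import *
F();meas('wrist');F()"
```

```text
force rack 0.2 0.6 -1.6 tcp 106.34 -0.93 0.0792
wrist TCP rack [106.3  -0.9  79.2]
 spacer foot x [87.1 87.5 88.1] 536
  tops -14..1  tops 25..33  tops 110..115
force rack -0.7 0.8 -1.7 tcp 106.6 -0.54 0.0797
```

```bash
python3 -m pendant '{"travel":[[0.05,0,0.6],[0.05,0,1.2],[0.05,0,1.65],[0.05,0,1.65],[0.05,0,1.65]],"spin":[0,0,0,0,0],"grip":[1.5,1.5,1.5,1.5,1.5]}'>/dev/null;  python3 -c "
from m import *
F()";python3 -m pendant '{"travel":[[0.6,0,0],[1.4,0,0],[2.2,0,0],[3,0,0],[3.8,0,0],[4.5,0,0],[4.8,0,0],[4.8,0,0]],"spin":[0,0,0,0,0,0,0,0],"grip":[1.5,1.5,1.5,1.5,1.5,1.5,1.5,1.5]}'>/dev/null; python3 -m pendant '{"travel":[[0,0,0],[0,0,0]],"spin":[0,0],"grip":[1.5,1.5]}'>/dev/null;python3 -c "
from m import *
F();meas('wrist');F()"
```

```text
force rack -0.2 -0.1 -1.5 tcp 105.94 -0.66 0.0631
force rack 0.2 0.5 -0.7 tcp 56.77 0.36 0.0638
wrist TCP rack [56.8  0.4 63.8]
 spacer foot x [37.6 38.  38.7] 205
  tops -15..0  tops 24..33  tops 62..63
force rack -0.2 0.7 -1.7 tcp 57.13 0.28 0.0638
```

```bash
python3 -m pendant '{"travel":[[0.15,0,0],[0.3,0,0],[0.45,0,0],[0.55,0,0],[0.55,0,0],[0.55,0,0]],"spin":[0,0,0,0,0,0],"grip":[1.5,1.5,1.5,1.5,1.5,1.5]}'>/dev/null;  python3 -c "
from m import *
F();meas('wrist');F()"
```

```text
force rack 3.9 0.8 -4.3 tcp 53.2 -0.13 0.0638
wrist TCP rack [53.2 -0.1 63.8]
 spacer foot x [34.  34.6 35.1] 207
  tops -15..0  tops 24..33  tops 59..60
force rack 4.6 1.1 -3.0 tcp 53.17 -0.11 0.0638
```

```bash
for i in 1 2 3; do python3 -m pendant '{"travel":[[0.03,0,0],[0.06,0,0],[0.06,0,0]],"spin":[0,0,0],"grip":[1.5,1.5,1.5]}'>/dev/null;  python3 -c "
from m import *
F()";done
```

```text
force rack 3.8 1.8 -3.6 tcp 52.11 -0.17 0.0638
force rack 4.7 2.1 -3.4 tcp 51.78 -0.17 0.0638
force rack 5.9 2.0 -3.3 tcp 51.7 -0.19 0.0639
```

```bash
python3 -m pendant '{"travel":[[0.02,0,0],[0.02,0,0],[-0.2,0,0],[-0.32,0,0],[-0.32,0,0],[-0.32,0,0]],"spin":[0,0,0,0,0,0],"grip":[1.5,1.5,1.5,1.5,1.5,1.5]}'>/dev/null; python3 -c "
from m import *
F()"; python3 -m pendant '{"travel":[[0,0,0],[0,0,-1],[0,0,-2.2],[0,0,-3.5],[0,0,-4],[0,0,-4]],"spin":[0,0,0,0,0,0],"grip":[1.5,1.5,1.5,1.5,1.5,1.5]}'>/dev/null; python3 -c "
from m import *
F();meas('wrist')"
```

```text
force rack -0.5 -0.6 -1.7 tcp 52.81 -0.79 0.0634
force rack 0.4 0.2 -1.9 tcp 54.83 1.46 0.1066
wrist TCP rack [ 54.8   1.5 106.6]
 spacer foot x [35.7 36.1 36.7] 669
  tops -14..0  tops 24..33  tops 57..66  tops 157..159
```

```bash
python3 -m pendant '{"travel":[[-2,0,0.5],[-4,0,0.8],[-6,0,0.8],[-8,0,0.8],[-9.4,0,0.8],[-9.8,0,0.8],[-9.8,0,0.8],[-9.8,0,0.8]],"spin":[0,0,0,0,0,0,0,0],"grip":[1.5,1.5,1.5,1.5,1.5,1.5,1.5,1.5]}'>/dev/null; python3 -m pendant '{"travel":[[0,0,0],[0,0,0],[0,0,0]],"spin":[0,0,0],"grip":[1.5,1.5,1.5]}'>/dev/null; python3 -c "
from m import *
F();meas('wrist');meas('scene');F()"
```

```text
force rack -0.2 -0.6 -1.0 tcp 150.7 0.32 0.0958
wrist TCP rack [150.7   0.3  95.8]
 spacer foot x [131.4 131.9 132.4] 664
  tops 25..34  tops 58..67  tops 157..166
scene TCP rack [151.    0.3  95.8]
 spacer foot x [131.5 148.9 169.6] 268
  tops -13..-11  tops -10..-7  tops -5..0  tops 25..26  tops 27..32  tops 59..61  tops 62..65  tops 159..160  tops 162..163  tops 164..165
force rack -1.0 -0.7 -1.0 tcp 151.28 0.17 0.0958
```

```bash
python3 -m pendant '{"travel":[[-0.08,0,0],[-0.08,0,0.6],[-0.08,0,1.2],[-0.08,0,1.6],[-0.08,0,1.6],[-0.08,0,1.6]],"spin":[0,0,0,0,0,0],"grip":[1.5,1.5,1.5,1.5,1.5,1.5]}'>/dev/null;  python3 -c "
from m import *
F();meas('wrist');F()"
```

```text
force rack -0.0 -0.4 -2.1 tcp 152.6 -0.65 0.0789
wrist TCP rack [152.6  -0.6  78.9]
 spacer foot x [133.4 133.8 134.4] 531
  tops 25..34  tops 58..67  tops 157..161
force rack -0.1 0.5 -1.1 tcp 152.82 -0.28 0.0793
```

```bash
python3 -m pendant '{"travel":[[0.04,0,0.6],[0.04,0,1.2],[0.04,0,1.6],[0.04,0,1.6],[0.04,0,1.6]],"spin":[0,0,0,0,0],"grip":[1.5,1.5,1.5,1.5,1.5]}'>/dev/null;  python3 -c "
from m import *
F()";python3 -m pendant '{"travel":[[0.6,0,0],[1.4,0,0],[2.3,0,0],[3.2,0,0],[4.1,0,0],[5,0,0],[5.6,0,0],[5.8,0,0]],"spin":[0,0,0,0,0,0,0,0],"grip":[1.5,1.5,1.5,1.5,1.5,1.5,1.5,1.5]}'>/dev/null; python3 -m pendant '{"travel":[[0,0,0],[0,0,0],[0,0,0]],"spin":[0,0,0],"grip":[1.5,1.5,1.5]}'>/dev/null;python3 -c "
from m import *
F();meas('wrist');F()"
```

```text
force rack 0.9 0.1 -0.8 tcp 152.28 -0.52 0.0631
force rack -0.4 -0.2 -2.3 tcp 93.21 0.51 0.0637
wrist TCP rack [93.2  0.5 63.7]
 spacer foot x [74.  74.4 75. ] 209
  tops -14..1  tops 25..33  tops 57..66  tops 98..99
force rack -0.3 -0.4 -2.4 tcp 93.46 0.38 0.0637
```

Gap to close: 93.4 → 84.7.

```bash
python3 -m pendant '{"travel":[[0.2,0,0],[0.4,0,0],[0.6,0,0],[0.75,0,0],[0.85,0,0],[0.85,0,0],[0.85,0,0]],"spin":[0,0,0,0,0,0,0],"grip":[1.5,1.5,1.5,1.5,1.5,1.5,1.5]}'>/dev/null;  python3 -c "
from m import *
F();meas('wrist');F()"
```

```text
force rack 3.4 1.8 -2.8 tcp 86.06 -0.02 0.0638
wrist TCP rack [86.1 -0.  63.8]
 spacer foot x [66.9 67.4 68. ] 202
  tops -15..1  tops 24..33  tops 57..66
force rack 3.4 0.8 -3.6 tcp 86.08 -0.01 0.0639
```

```bash
for i in 1 2; do python3 -m pendant '{"travel":[[0.03,0,0],[0.06,0,0],[0.06,0,0]],"spin":[0,0,0],"grip":[1.5,1.5,1.5]}'>/dev/null;  python3 -c "
from m import *
F()";done
```

```text
force rack 3.7 1.5 -3.5 tcp 85.46 -0.05 0.0638
force rack 4.9 2.1 -3.5 tcp 84.83 -0.09 0.0638
```

```bash
for i in 1 2; do python3 -m pendant '{"travel":[[0.03,0,0],[0.05,0,0],[0.05,0,0]],"spin":[0,0,0],"grip":[1.5,1.5,1.5]}'>/dev/null;  python3 -c "
from m import *
F()";done
```

```text
force rack 5.1 2.8 -3.7 tcp 84.78 -0.07 0.0639
force rack 5.6 2.8 -3.1 tcp 84.74 -0.1 0.0639
```

Bay 3 is in contact at the predicted 84.7. Ease off, lift, and check the bays.

```bash
python3 -m pendant '{"travel":[[0,0,0],[-0.2,0,0],[-0.32,0,0],[-0.32,0,0],[-0.32,0,0]],"spin":[0,0,0,0,0],"grip":[1.5,1.5,1.5,1.5,1.5]}'>/dev/null; python3 -c "
from m import *
F()"; python3 -m pendant '{"travel":[[0,0,0],[0,0,-1],[0,0,-2.2],[0,0,-3.5],[0,0,-4.5],[0,0,-4.5]],"spin":[0,0,0,0,0,0],"grip":[1.5,1.5,1.5,1.5,1.5,1.5]}'; python3 -c "
from m import *
F();meas('wrist');meas('scene')"
```

```text
force rack 0.2 -1.1 -2.5 tcp 85.72 -0.84 0.0633
clock: 22.12
position: [0.6132, -0.0346, 0.1126]
ee_rot: [0.003, 0.542, 0.84, 0.002]
wrist_force: [1.8, -0.1, -0.9]
grip_width: 0.235
gripper_force: 60.0
force rack 0.8 1.6 -0.9 tcp 88.08 2.01 0.1126
wrist TCP rack [ 88.1   2.  112.6]
 spacer foot x [69.  69.4 69.9] 670
  tops -14..1  tops 24..33  tops 57..66  tops 90..99
scene TCP rack [ 87.7   1.3 111.2]
 spacer foot x [ 68.6  87.4 106.6] 275
  tops -14..-10  tops -9..-8  tops -7..-6  tops -5..-1  tops 26..28  tops 29..32  tops 63..65  tops 91..92  tops 95..98
```

The divider tops are at 24..33, 57..66 and 90..99, so the spacing is 33 mm each. Now carry the spacer to the clear patch.

```bash
python3 -m pendant '{"travel":[[1,-2,0],[2,-4,0],[3,-6,0],[4,-8,0],[5,-10,0],[6,-12,0],[6.5,-13,0],[6.5,-13,0]],"spin":[0,0,0,0,0,0,0,0],"grip":[1.5,1.5,1.5,1.5,1.5,1.5,1.5,1.5]}'>/dev/null
python3 -m pendant '{"travel":[[0,0,1.5],[0,0,3],[0,0,4.5],[0,0,5.5],[0,0,5.5],[0,0,5.5]],"spin":[0,0,0,0,0,0],"grip":[1.5,1.5,1.5,1.5,1.5,1.5]}'
python3 -c "
from m import *
c,W=cam('scene');save(c['img'][120:320,160:480].repeat(2,0).repeat(2,1),'s4.png');F();s=r.read_state();print(s['position'],rot(s['ee_rot']).round(3).tolist())"
```

```text
clock: 23.38
position: [0.4653, -0.0289, 0.0532]
ee_rot: [-0.001, 0.542, 0.84, -0.0]
wrist_force: [-1.0, -0.1, -1.3]
grip_width: 0.234
gripper_force: 60.0
force rack -0.5 0.1 -1.1 tcp 22.5 -130.08 0.0538
[ 0.46586875 -0.02894346  0.05378836] [[-0.412, 0.911, -0.0], [0.911, 0.412, 0.0], [0.0, -0.0, -1.0]]
```

View pics/s4.png

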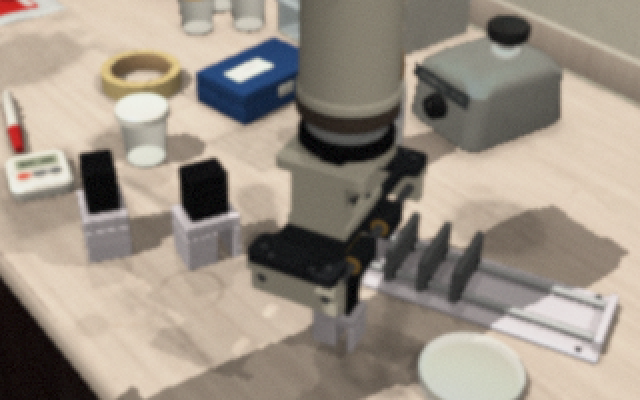

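The spacer hangs upright at (338,325) over clear worktop. The dividers are evenly spaced, and the cup and dish are untouched. Lower until it touches.

```bash
python3 -m pendant '{"travel":[[0,0,0.4],[0,0,0.8],[0,0,1.05],[0,0,1.15],[0,0,1.15],[0,0,1.15]],"spin":[0,0,0,0,0,0],"grip":[1.5,1.5,1.5,1.5,1.5,1.5]}'|sed -n '2p;4p'
for i in 1 2; do python3 -m pendant '{"travel":[[0,0,0.05],[0,0,0.1],[0,0,0.1]],"spin":[0,0,0],"grip":[1.5,1.5,1.5]}'|sed -n '2p;4p'; done
```

```text
position: [0.4655, -0.0289, 0.0422]
wrist_force: [-0.7, 0.0, -1.1]
position: [0.4655, -0.0289, 0.0412]
wrist_force: [-0.8, 0.4, -1.0]
position: [0.4656, -0.029, 0.0407]
wrist_force: [-1.2, -0.6, 4.9]
```

Touching (force up by 6 N at z = 0.0407, same as at the grasp). Open and retreat.

```bash
python3 -m pendant '{"travel":[[0,0,0],[0,0,0],[0,0,0],[0,0,0],[0,0,0]],"spin":[0,0,0,0,0],"grip":[2.6,3.2,4.2,5,5]}'
python3 -m pendant '{"travel":[[0,0,-1],[0,0,-3],[0,0,-6],[0,0,-9],[0,0,-12],[0,0,-13],[0,0,-13],[0,0,-13]],"spin":[0,0,0,0,0,0,0,0],"grip":[5,5,5,5,5,5,5,5]}'|sed -n '1,2p'
python3 - <<'E'
from m import *
meas('scene');c,W=cam('wrist')
P=W.reshape(-1,3)
m=P[(np.hypot(P[:,0]-.4656,P[:,1]+.029)<.035)&(P[:,2]>.06)&(P[:,2]<.09)]
print(len(m),m[:,2].mean(),m[:,2].std(),cv2.minAreaRect((m[:,:2]*1000).astype(np.float32)))
c,W=cam('top');P=W.reshape(-1,3);m=P[(abs(P[:,0]-.49)<.05)&(abs(P[:,1]-.34)<.05)&(P[:,2]>.06)];print('cup',cv2.minEnclosingCircle((m[:,:2]*1000).astype(np.float32)))
E
```

```text
clock: 24.85
position: [0.4655, -0.0289, 0.0402]
ee_rot: [-0.0, 0.542, 0.84, 0.0]
wrist_force: [-0.4, -0.2, -0.4]
grip_width: 0.51
gripper_force: 0.0
clock: 25.52
position: [0.4656, -0.0289, 0.1706]
scene TCP rack [  22.4 -130.3  170.6]
  tops -15..-14  tops -13..-12  tops -11..-10  tops -8..-5  tops -4..-1  tops 25..28  tops 29..32  tops 60..65  tops 93..99
838 0.07055004092486572 0.0025453488805593895 ((466.2890625, -28.765443801879883), (22.578046798706055, 27.63152313232422), 24.587085723876953)
cup ((488.964599609375, 339.06805419921875), 30.500370025634766)
```

The spacer stands with its top at 70 mm, the cup is unmoved, and the bays are even. Handing in.

```bash
python3 -c "
from rig import order
print(order.close_job())"
```

```text
the job is handed in; nothing more can be done
None
```

The job is handed in at about 26 s: all three bays measured about 25 mm, the spacer is standing upright and released clear of the rack, and the cup, bottle and dish were not touched; the hand-in call returned no verdict.

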